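# Lights out on the grow racks

### The arm

A 7-joint arm with a two-finger parallel gripper is mounted at the origin on the work surface. World frame = base frame: x ahead of the robot, y to its left, z up, the work surface at z = 0. Lengths are in m, angles in rad, forces in N, time in s.
With the tool pointing down it reaches from about 0.425 to 0.875 m from the base axis. Payload 4.7 kg.
Tool frame: the origin (TCP) lies between the finger pads; the fingertips stand 14 mm ahead of it and the grasp point (between the pads) lies 5 mm behind it; z points along the fingers, y is the line along which they close (so a half turn about z gives the same grasp; the last joint's range is limited). The gripper opens to 87 mm and grips with 3 to 60 N. Pads are 19 mm wide; open, the fingers measure 117 mm over their backs; the gripper's body (75 mm by 190 mm) begins 51 mm behind the grasp point.
Start: joints at [1.311, 0.321, -0.07, 1.45, 0.023, 1.371, -0.057], TCP at [0.176, -0.626, 0.237] pointing down, gripper open.
Joint ranges: [-2.86, 2.86], [-0.3, 2.09], [-1.38, 1.24], [0.06, 2.45], [-1.56, 4.7], [0.09, 2.05], [-2.69, 2.69]. Speed limits (rad/s): [2.57, 2.57, 3.14, 3.14, 3.14, 3.14, 3.14].

### API

Orientations are given as a rotation vector (axis times angle).
In Python, from bench import ctrl gives the robot as it stands.
- The arm moves only by the tool step_arm, never from a script. Its argument "commands" is a list of rows, each an object with "travel": the shift along the tool's x, y, z in m, a list of three; "turn": the turn, a rotation vector about the tool's x, y, z in degrees, a list of three. A call has 1 to 5 rows; each row is the pose to reach, as a shift and turn from the pose commanded when the call began, along the tool's axes at that moment; what a row does not reach only later rows make up. A row lasts 1/10 s, in which the tool goes at most 50 mm and 8.59 degrees, less where a joint would pass 70% of its speed; a pose out of reach is approached as far as the arm can. A call with a gripper value outside its range is refused whole. "gripper" is the opening, from 0 (shut) to 1 (fully open), set as the call begins (left out, the last holds). The fingers move at their own pace and stop on an object; "force" is the grip in N (left out, the last holds). Time passes only in rows, so rows that repeat a pose let the fingers close. It gives the time, the measured TCP pose, the force, the opening and the grip force at its end, in the units of the state.
- ctrl.get_state(): the state, without advancing time (a new reading comes with each control period).
- ctrl.get_image(name): name is "side" or "top" or "wrist"; returns the picture (480x640x3 uint8, red, green, blue); there is no depth.
- ctrl.camera_model(name): a dict with "fx", "fy", "cx", "cy" (pixels), "R" (3x3) and "t" (3): a world point X has camera coordinates R X + t; the wrist camera has in their place "T_tool_cam" (4x4, takes a point from camera to tool coordinates, whose origin is the TCP and whose axes are the flange's). Camera axes: x right, y down, z forward; pixel columns grow to the right and rows downward; lengths in m; the calibration is good to about 2 mm. A picture is of the moment at which its call begins: read the wrist's pose just before it. camera_model takes no time and is no camera call.
- ctrl.close_job(): hands the job in; it is judged then, once.
The state is a dict: "time": time; "joint_positions": joint angles; "qd": joint speeds; "joint_torque": joint torques, N m; "position": TCP position; "tool_rot": TCP orientation; "ft_force": force on the tool from outside, world axes, zero at the start; "torque": the same for the moment, N m; "grip_width": opening from 0.0 (shut) to 1.0 (fully open); "grip_force": force on a finger pad.
Only numpy, scipy, OpenCV 4.12 (cv2) and the standard library are available. Lean on these libraries where they do the work, as an engineer would, in place of code of your own. Each camera call takes 0.05 s, during which the arm holds its last target. There are 200 camera calls.

### The job

Switch off the grow-rack lights: sweep all four toggles of the long switch box over to off in one drag along the row, starting at the end they lean towards and not lifting away until the last has gone over. The short two-toggle box runs the fans: do not touch it.

Things in the scene. Friction and masses are not known exactly. Their poses are not given: they have to be found in the camera images.
- light_box: Long white switch box fixed to the bench, 66 (x) x 300 (y) x 45 mm high, origin at the centre of its underside. One row of four bare steel toggles along its y axis at x = 0: pivots at y = -99, -33, 33, 99 mm, 52 mm up. Toggle tops stand 100 mm above the bench on, 102 upright, 73 off. A fingertip drawn along the row towards +y, its end 78 to 92 mm up, tips each past centre and passes over it.
- fan_box: Short white switch box fixed to the bench in front of or behind the long one, its origin 125 to 210 mm nearer or farther in x: 66 (x) x 168 (y) x 45 mm high, two toggles of the same kind at y = -33 and 33 mm. Origin at the centre of its underside. Not to be touched. A loose seed jar, 38 mm wide and 50 mm high, stands 120 mm from its origin towards its -y end.
- light1 (a joint): Toggle 1 of light_box, pivot at y = -99 mm: steel bar 8 mm thick, 45 mm from pivot to its 10 mm ball end. Angle in rad: 0 = on (leans 0.3 from upright to the box's -y end, ball reaches 18 mm that way), 1.5 = off (lies 1.2 from upright to the +y end, reaches 47 mm). Top-heavy: past about 0.4 it drops by itself to 1.5, before upright (0.3) it falls back to 0; under 1 N at the tip moves it.
- light2 (a joint): Toggle 2 of light_box, pivot at y = -33 mm: steel bar 8 mm thick, 45 mm from pivot to its 10 mm ball end. Angle in rad: 0 = on (leans 0.3 from upright to the box's -y end, ball reaches 18 mm that way), 1.5 = off (lies 1.2 from upright to the +y end, reaches 47 mm). Top-heavy: past about 0.4 it drops by itself to 1.5, before upright (0.3) it falls back to 0; under 1 N at the tip moves it.
- light3 (a joint): Toggle 3 of light_box, pivot at y = +33 mm: steel bar 8 mm thick, 45 mm from pivot to its 10 mm ball end. Angle in rad: 0 = on (leans 0.3 from upright to the box's -y end, ball reaches 18 mm that way), 1.5 = off (lies 1.2 from upright to the +y end, reaches 47 mm). Top-heavy: past about 0.4 it drops by itself to 1.5, before upright (0.3) it falls back to 0; under 1 N at the tip moves it.
- light4 (a joint): Toggle 4 of light_box, pivot at y = +99 mm: steel bar 8 mm thick, 45 mm from pivot to its 10 mm ball end. Angle in rad: 0 = on (leans 0.3 from upright to the box's -y end, ball reaches 18 mm that way), 1.5 = off (lies 1.2 from upright to the +y end, reaches 47 mm). Top-heavy: past about 0.4 it drops by itself to 1.5, before upright (0.3) it falls back to 0; under 1 N at the tip moves it.

How it is judged:
By the outcome, as a careful person would: the job done as asked, in the order asked, and still so for the second after the job is handed in, with the robot touching nothing.
It also fails if it takes over 29 s, if anything falls off the work surface, if the arm or the gripper's body presses on something with over 40 N, if the wrist force passes 120 N, or if a joint passes its speed limit or range.

## Working session

There is one attempt and no reset: what is moved stays moved. The work goes in short steps, Python scripts to look and compute and a tool call to move; the robot and the scene stay as the last step left them, time stands still between calls to the robot, and variables do not carry over. Pictures are saved under pics/ and viewed, at most 10 in all, crops included, and the job is handed in when it is done.

Besides the shell and the picture viewer there is one more tool, called after "Emit:" as name(argument=value, ...), one argument or row to a line, values as JSON. step_arm: Moves the arm, as the interface text tells. Its arguments: {"type":"object","properties":{"commands":{"type":"array"},"gripper":{"type":"number"},"force":{"type":"number"}},"required":["commands"]}

```bash
mkdir -p pics; python3 - <<'E'
from bench import ctrl
import cv2
s=ctrl.get_state();print(s)
for n in("top","side"):
    im=ctrl.get_image(n);cv2.imwrite(f"pics/{n}0.png",im[:,:,::-1]);print(n,ctrl.camera_model(n))
print(ctrl.camera_model("wrist"))
E
```

```text
{'time': 0.0, 'joint_positions': array([ 1.31107559,  0.32181157, -0.0700559 ,  1.45167531,  0.02265587,
        1.37081626, -0.05688983]), 'qd': array([ 0.00113176, -0.00042375, -0.00106316,  0.00040963,  0.00086203,
       -0.00028156, -0.00115795]), 'joint_torque': array([ 1.17017862e-03, -4.91285348e+01, -4.03574500e-01, -3.12524235e+01,
       -6.42375438e-02,  4.35809931e-02,  1.84777609e-04]), 'position': array([ 0.17554021, -0.62529399,  0.23546857]), 'tool_rot': array([-3.11032949e+00, -4.28556044e-01,  6.65286624e-04]), 'ft_force': array([ 0.97572976, -0.07728012,  0.3786818 ]), 'torque': array([ 0.0061733 , -0.02557131,  0.00616714]), 'grip_force': 0.0, 'grip_width': 1.0006771802987815}
top {'fx': 509.3339819136424, 'fy': 509.3339819136424, 'cx': 313.6121871246511, 'cy': 237.99377889002443, 'R': array([[-2.07781500e-02, -9.99769986e-01, -5.31448673e-03],
       [-9.73792184e-01,  2.14418735e-02, -2.26426651e-01],
       [ 2.26488523e-01,  4.70478702e-04, -9.74013721e-01]]), 't': array([-0.01090271,  0.53955989,  0.63924312])}
side {'fx': 443.17692141160796, 'fy': 443.17692141160796, 'cx': 326.1967417034107, 'cy': 240.401836967967, 'R': array([[-0.74297182, -0.66918097,  0.0137736 ],
       [-0.50052185,  0.54181683, -0.67521285],
       [ 0.44437682, -0.50855811, -0.73749433]]), 't': array([0.39972962, 0.31708976, 0.43844747])}
{'fx': 389.4684625432015, 'fy': 389.4684625432015, 'cx': 326.901351248915, 'cy': 243.55238883041181, 'T_tool_cam': array([[-6.28877395e-04, -9.55751174e-01, -2.94175625e-01,
         8.03917795e-02],
       [ 9.99999736e-01, -7.08487550e-04,  1.64053629e-04,
         1.28052263e-03],
       [-3.65214217e-04, -2.94175444e-01,  9.55751367e-01,
        -1.50492605e-01],
       [ 0.00000000e+00,  0.00000000e+00,  0.00000000e+00,
         1.00000000e+00]])}
```

View pics/top0.png

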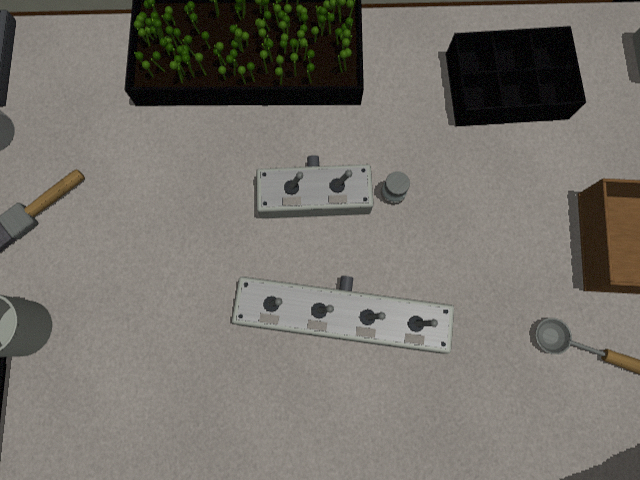

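View pics/side0.png

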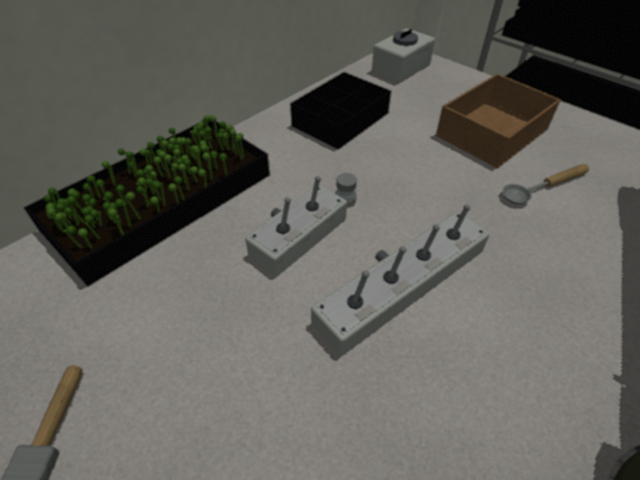

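The top view shows the long box with its pivots near (271,302), (319,310), (368,317) and (416,324). Its toggles lean right, towards world -y. The fan box is farther out in x, at about (315,188), with the jar at (396,187). The side view agrees.

```bash
cat > h.py <<'E'
from bench import ctrl
import numpy as np
from scipy.spatial.transform import Rotation as Ro
def ray(n,px,z):
    c=ctrl.camera_model(n);R,t=c["R"],c["t"]
    o=-R.T@t
    out=[]
    for u,v in px:
        d=R.T@np.array([(u-c["cx"])/c["fx"],(v-c["cy"])/c["fy"],1]);out.append(o+d*(z-o[2])/d[2])
    return np.array(out)
E
python3 - <<'E'
from h import *
np.set_printoptions(precision=4,suppress=True)
print("piv",ray("top",[(416,324),(368,317),(319,310),(271,303)],.046))
print("ball",ray("top",[(433,323),(381,316),(330,309),(279,300)],.095))
print("side piv",ray("side",[(453,234),(424,254),(391,277),(355,302)],.046))
print("side ball",ray("side",[(466,209),(435,229),(403,250),(365,273)],.095))
print("corn",ray("top",[(237,278),(453,305),(446,352),(233,323)],.045))
print("fan",ray("top",[(339,185),(292,188)],.046), ray("top",[(396,187)],.04))
s=ctrl.get_state();print(Ro.from_rotvec(s["tool_rot"]).as_matrix())
E
```

```text
piv [[ 0.4203 -0.1585  0.046 ]
 [ 0.4311 -0.094   0.046 ]
 [ 0.4419 -0.0277  0.046 ]
 [ 0.4529  0.0378  0.046 ]]
ball [[ 0.4183 -0.1705  0.095 ]
 [ 0.4284 -0.1055  0.095 ]
 [ 0.4386 -0.0413  0.095 ]
 [ 0.4514  0.0233  0.095 ]]
side piv [[ 0.4213 -0.1566  0.046 ]
 [ 0.4314 -0.0929  0.046 ]
 [ 0.4417 -0.0263  0.046 ]
 [ 0.4519  0.0397  0.046 ]]
side ball [[ 0.4174 -0.1647  0.095 ]
 [ 0.4284 -0.1     0.095 ]
 [ 0.4385 -0.0385  0.095 ]
 [ 0.4513  0.0255  0.095 ]]
corn [[ 0.4885  0.0849  0.045 ]
 [ 0.4449 -0.2109  0.045 ]
 [ 0.3825 -0.1964  0.045 ]
 [ 0.427   0.0896  0.045 ]]
fan [[ 0.6206 -0.0607  0.046 ]
 [ 0.6176  0.0072  0.046 ]] [[ 0.6177 -0.1437  0.04  ]]
[[ 0.9627  0.2704 -0.0006]
 [ 0.2704 -0.9627  0.0016]
 [-0.0001 -0.0017 -1.    ]]
```

Emit:
step_arm(
  commands=[
    {"travel": [0.033, -0.032, 0], "turn": [0, 0, -8]},
    {"travel": [0.066, -0.064, 0], "turn": [0, 0, -16]},
    {"travel": [0.1, -0.096, 0], "turn": [0, 0, -24]},
    {"travel": [0.133, -0.128, 0], "turn": [0, 0, -32]},
    {"travel": [0.166, -0.16, 0], "turn": [0, 0, -40]},
  ],
  gripper=0,
  force=20,
)

```text
time: 0.6
position: [0.2929, -0.4249, 0.2361]
tool_rot: [-2.773, -1.475, 0.0]
ft_force: [0.9, -0.6, 0.2]
grip_width: 0.635
grip_force: 0.0
```

```bash
cat > g.py <<'E'
from h import *
np.set_printoptions(precision=4,suppress=True)
s=ctrl.get_state();M=Ro.from_rotvec(s["tool_rot"]).as_matrix()
r=np.array([.164,.986,0]);c=np.array([.4365,-.06,0]);n=np.array([.986,-.164,0])
print(s["time"],s["position"],s["joint_positions"],s["ft_force"],s["grip_width"])
p=s["position"]; print("along",(p-c)@r,"across",(p-c)@n,"tip z",(p+.014*M[:,2])[2])
for a in(-.165,.165):
  print("to",a,M.T@(c+a*r+[0,0,.099]-p))
T=np.c_[r,n,[0,0,-1]];print("turn deg",np.degrees(Ro.from_matrix(M.T@T).as_rotvec()))
E
python3 g.py
```

```text
0.6 [ 0.2929 -0.4249  0.2361] [ 1.1779  0.049  -0.2699  1.7713  0.0136  1.3236  0.3117] [ 0.88   -0.5554  0.1965] 0.635031745924278
along -0.3833901938459685 across -0.08177824744683773 tip z 0.2221432804638389
to -0.165 [ 0.2329 -0.0163  0.1372]
to 0.165 [ 0.5329 -0.1533  0.1372]
turn deg [ -0.0286  -0.0063 -24.5439]
```

Emit:
step_arm(
  commands=[
    {"travel": [0.047, -0.003, 0], "turn": [0, 0, -6]},
    {"travel": [0.093, -0.006, 0], "turn": [0, 0, -12]},
    {"travel": [0.14, -0.01, 0], "turn": [0, 0, -18]},
    {"travel": [0.186, -0.013, 0], "turn": [0, 0, -24.5]},
    {"travel": [0.233, -0.016, 0], "turn": [0, 0, -24.5]},
  ],
)

```text
time: 1.1
position: [0.4107, -0.2237, 0.2363]
tool_rot: [2.401, 2.026, -0.001]
ft_force: [2.3, 0.5, 0.2]
grip_width: 0.169
grip_force: 0.0
```

```bash
python3 g.py; python3 - <<'E'
from h import *
import cv2
cv2.imwrite("pics/w1.png",ctrl.get_image("wrist")[:,:,::-1])
# predict pivots pixel
c=ctrl.camera_model("wrist");s=ctrl.get_state();W=np.eye(4);W[:3,:3]=Ro.from_rotvec(s["tool_rot"]).as_matrix();W[:3,3]=s["position"]
C=np.linalg.inv(W@c["T_tool_cam"])
for a in(-.099,-.033,.033,.099):
    p=C@np.array([.4365+.164*a,-.06+.986*a,.046,1]);print(a,c["fx"]*p[0]/p[2]+c["cx"],c["fy"]*p[1]/p[2]+c["cy"])
E
```

```text
1.1 [ 0.4107 -0.2237  0.2363] [ 0.9637 -0.0549 -0.4995  1.8668 -0.0265  1.3231  0.3021] [2.253  0.5003 0.2466] 0.1687674187120471
along -0.16563813728407042 across 0.001393856551548587 tip z 0.22234950189670444
to -0.165 [ 0.0009 -0.0014  0.1373]
to 0.165 [ 0.3307 -0.0028  0.1372]
turn deg [-0.0162  0.0328 -0.2502]
-0.099 321.3829455943484 151.7253561542489
-0.033 321.37407040257966 67.81309637110354
0.033 321.36404328297436 -26.99029347082393
0.099 321.35262440519637 -134.95233682838762
```

View pics/w1.png

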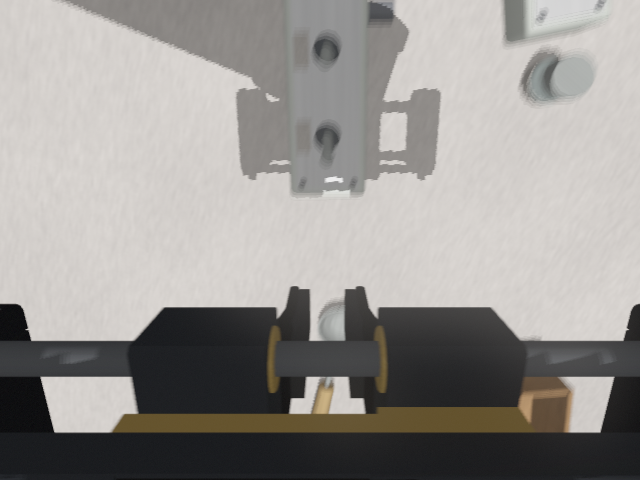

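The wrist view shows pivots 1 and 2 at about (327,138) and (326,50). The fingers straddle column 327, so they are centred on the row, with the fan box and jar well to the right. Next I descend beyond the -y end.

Emit:
step_arm(
  commands=[
    {"travel": [-0.003, 0, 0.04]},
    {"travel": [-0.005, 0, 0.08]},
    {"travel": [-0.005, 0, 0.12]},
    {"travel": [-0.005, 0, 0.137]},
    {"travel": [-0.005, 0, 0.137]},
  ],
)

```text
$.commands[0]: bad value
```

```bash
python3 g.py
```

```text
1.15 [ 0.4155 -0.215   0.2367] [ 0.9583 -0.0554 -0.5107  1.8662 -0.0326  1.323   0.296 ] [3.3192 6.679  1.3224] 0.1295942123366268
along -0.15627971138133592 across 0.004678140230075145 tip z 0.22274504722645455
to -0.165 [-0.0091 -0.005   0.1377]
to 0.165 [ 0.3207 -0.0035  0.1391]
turn deg [ 0.1202 -0.2361  0.2654]
```

Emit:
step_arm(
  commands=[
    {"travel": [-0.005, -0.003, 0.03], "turn": [0, 0, 0]},
    {"travel": [-0.01, -0.003, 0.07], "turn": [0, 0, 0]},
    {"travel": [-0.01, -0.003, 0.11], "turn": [0, 0, 0]},
    {"travel": [-0.01, -0.003, 0.137], "turn": [0, 0, 0]},
    {"travel": [-0.01, -0.003, 0.137], "turn": [0, 0, 0]},
  ],
)

```text
time: 1.65
position: [0.4025, -0.2331, 0.0957]
tool_rot: [-2.397, -2.018, 0.003]
ft_force: [0.9, 0.3, 0.6]
grip_width: 0.005
grip_force: 0.0
```

Emit:
step_arm(
  commands=[
    {"travel": [0, 0, 0], "turn": [0, 0, 0]},
    {"travel": [0, 0, 0], "turn": [0, 0, 0]},
  ],
)

```text
time: 1.85
position: [0.4069, -0.2355, 0.1013]
tool_rot: [2.401, 2.021, 0.001]
ft_force: [-0.3, -0.7, -0.3]
grip_width: 0.005
grip_force: 0.0
```

```bash
python3 g.py
```

```text
1.85 [ 0.4069 -0.2355  0.1013] [ 0.9572  0.0803 -0.5038  2.0308  0.0456  1.0379  0.2603] [-0.2714 -0.7317 -0.2959] 0.004659734744649914
along -0.17789535597440317 across -0.0003589201708267725 tip z 0.08732467718519984
to -0.165 [0.0131 0.0003 0.0023]
to 0.165 [ 0.3429 -0.0019  0.0019]
turn deg [ 0.1532  0.0782 -0.3735]
```

Emit:
step_arm(
  commands=[
    {"travel": [0.014, 0, 0.001], "turn": [0, 0, 0]},
    {"travel": [0.028, 0, 0.002], "turn": [0, 0, 0]},
    {"travel": [0.042, 0, 0.002], "turn": [0, 0, 0]},
    {"travel": [0.056, 0, 0.002], "turn": [0, 0, 0]},
    {"travel": [0.07, 0, 0.002], "turn": [0, 0, 0]},
  ],
)

```text
time: 2.35
position: [0.418, -0.1643, 0.0978]
tool_rot: [2.402, 2.024, -0.0]
ft_force: [0.1, -0.0, -0.5]
grip_width: 0.003
grip_force: 0.0
```

Emit:
step_arm(
  commands=[
    {"travel": [0.014, 0, 0], "turn": [0, 0, 0]},
    {"travel": [0.028, 0, 0], "turn": [0, 0, 0]},
    {"travel": [0.042, 0, 0], "turn": [0, 0, 0]},
    {"travel": [0.056, 0, 0], "turn": [0, 0, 0]},
    {"travel": [0.07, 0, 0], "turn": [0, 0, 0]},
  ],
)

```text
time: 2.85
position: [0.4297, -0.0957, 0.0975]
tool_rot: [2.403, 2.023, -0.0]
ft_force: [-0.0, 0.1, -0.4]
grip_width: 0.007
grip_force: 0.0
```

```bash
python3 g.py; python3 - <<'E'
from h import *
import cv2
a=ctrl.get_image("side");cv2.imwrite("pics/s2.png",a[:,:,::-1])
E
```

```text
2.85 [ 0.4297 -0.0957  0.0975] [ 0.8043  0.0251 -0.6456  2.093   0.0178  1.0286 -0.0216] [-0.0085  0.1363 -0.354 ] 0.006673157799772406
along -0.03632010563842428 across -0.0008160953959008287 tip z 0.08352040094910837
to -0.165 [-0.1286  0.0016 -0.0015]
to 0.165 [ 0.2013 -0.0005 -0.0015]
turn deg [-0.0034  0.0083 -0.3678]
```

View pics/s2.png

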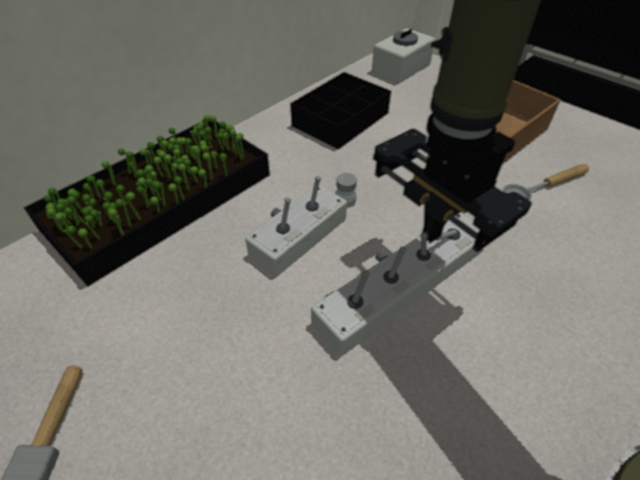

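The side view shows toggle 1 lying over at about (448,236) and the finger now at toggle 2 (425,240). Toggles 3 and 4 are still on, so I continue the drag.

Emit:
step_arm(
  commands=[
    {"travel": [0.014, 0, 0], "turn": [0, 0, 0]},
    {"travel": [0.028, 0, 0], "turn": [0, 0, 0]},
    {"travel": [0.042, 0, 0], "turn": [0, 0, 0]},
    {"travel": [0.056, 0, 0], "turn": [0, 0, 0]},
    {"travel": [0.07, 0, 0], "turn": [0, 0, 0]},
  ],
)

```text
time: 3.4
position: [0.4416, -0.0273, 0.0975]
tool_rot: [2.404, 2.023, -0.0]
ft_force: [0.1, -0.4, -0.3]
grip_width: 0.004
grip_force: 0.0
```

Emit:
step_arm(
  commands=[
    {"travel": [0.014, 0, 0], "turn": [0, 0, 0]},
    {"travel": [0.028, 0, 0], "turn": [0, 0, 0]},
    {"travel": [0.042, 0, 0], "turn": [0, 0, 0]},
    {"travel": [0.056, 0, 0], "turn": [0, 0, 0]},
    {"travel": [0.07, 0, 0], "turn": [0, 0, 0]},
  ],
)

```text
time: 3.9
position: [0.4535, 0.0417, 0.0975]
tool_rot: [2.404, 2.023, -0.0]
ft_force: [0.6, 0.7, -0.4]
grip_width: 0.007
grip_force: 0.0
```

Emit:
step_arm(
  commands=[
    {"travel": [0.014, 0, 0], "turn": [0, 0, 0]},
    {"travel": [0.028, 0, 0], "turn": [0, 0, 0]},
    {"travel": [0.042, 0, 0], "turn": [0, 0, 0]},
    {"travel": [0.056, 0, 0], "turn": [0, 0, 0]},
    {"travel": [0.07, 0, 0], "turn": [0, 0, 0]},
  ],
)

```text
time: 4.4
position: [0.4654, 0.1107, 0.0974]
tool_rot: [2.404, 2.023, -0.0]
ft_force: [0.4, -0.1, -0.3]
grip_width: 0.006
grip_force: 0.0
```

```bash
python3 g.py; python3 - <<'E'
from h import *
import cv2
a=ctrl.get_image("side");cv2.imwrite("pics/s3.png",a[:,:,::-1])
E
```

```text
4.4 [0.4654 0.1107 0.0974] [ 0.5161  0.1481 -0.847   2.0048  0.1285  1.0421 -0.5622] [ 0.3823 -0.1359 -0.2549] 0.006312240391975574
along 0.17301968739815862 across 0.0005376554851251515 tip z 0.08344591450611842
to -0.165 [-0.338   0.0018 -0.0015]
to 0.165 [-0.0082 -0.0005 -0.0016]
turn deg [-0.0048  0.0088 -0.3901]
```

View pics/s3.png

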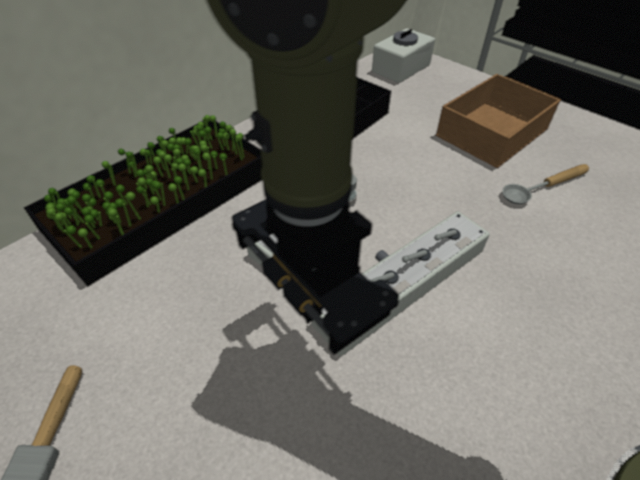

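The side view shows toggles 1–3 lying off at about (450,235), (420,255) and (388,277). Toggle 4 is hidden by the gripper, which is now past the end of the box. I'll lift and check it.

Emit:
step_arm(
  commands=[
    {"travel": [0.005, 0, -0.02], "turn": [0, 0, 0]},
    {"travel": [0.01, 0, -0.05], "turn": [0, 0, 0]},
    {"travel": [0.02, 0, -0.09], "turn": [0, 0, 0]},
    {"travel": [0.04, 0, -0.12], "turn": [0, 0, 0]},
    {"travel": [0.07, 0, -0.14], "turn": [0, 0, 0]},
  ],
)

```text
time: 4.95
position: [0.4785, 0.1779, 0.2399]
tool_rot: [2.405, 2.016, 0.002]
ft_force: [0.4, 0.7, -0.2]
grip_width: 0.005
grip_force: 0.0
```

Emit:
step_arm(
  commands=[
    {"travel": [0.04, 0, 0], "turn": [0, 0, 0]},
    {"travel": [0.08, 0, 0], "turn": [0, 0, 0]},
    {"travel": [0.1, 0, 0], "turn": [0, 0, 0]},
    {"travel": [0.1, 0, 0], "turn": [0, 0, 0]},
    {"travel": [0.1, 0, 0], "turn": [0, 0, 0]},
  ],
)

```text
time: 5.45
position: [0.4942, 0.277, 0.237]
tool_rot: [-2.403, -2.024, 0.002]
ft_force: [0.2, -0.3, -0.2]
grip_width: 0.005
grip_force: 0.0
```

```bash
python3 - <<'E'
from h import *
import cv2
a=ctrl.get_image("top");cv2.imwrite("pics/t4.png",a[:,:,::-1]);print(ctrl.get_state()["ft_force"])
E
```

```text
[ 0.35641448 -0.84831934 -0.51972594]
```

View pics/t4.png

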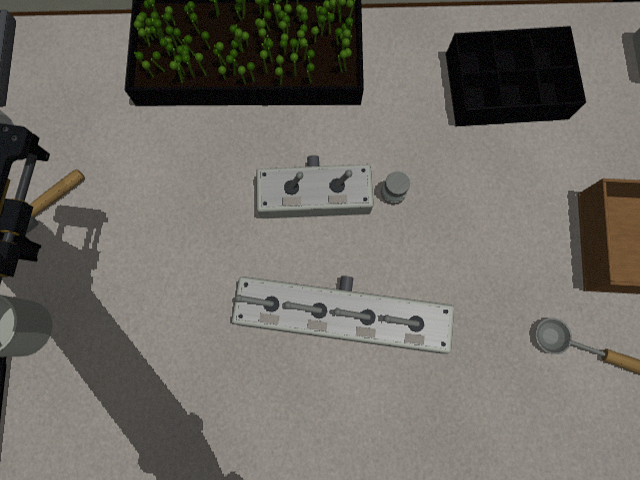

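In the top view all four light toggles lie to the left, which is off, with tips near (238,299), (287,306), (335,313) and (384,319). The fan box and jar are unchanged, and the arm is clear.

```bash
python3 -c "
from bench import ctrl
print(ctrl.close_job())"
```

```text
the job is handed in; nothing more can be done
None
```

All four light toggles went to off in one continuous drag from the -y end, the fan box and seed jar were not touched, and the job was handed in at about 5.5 s with the arm clear.

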